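Swing the loupe round to the blue cassette

ROBOT

A 7-joint arm with a two-finger parallel gripper is mounted at the origin on a cart in front of the work surface, level with it; the furniture and walls round the work are solid. World frame = base frame: x ahead of the robot, y to its left, z up, the work surface at z = 0. Lengths are in mm, angles in rad, forces in N, time in s.
With the tool pointing down it reaches from about 350 to 900 mm from the base axis. Payload 7.2 kg.
Tool frame: the origin (TCP) lies at the very end of the fingers, on their centre line; the grasp point (between the pads) lies env.grip_point_offset behind it (env.grip_point_offset is the distance from the TCP to the grasp point, in mm); z points along the fingers, y is the direction in which the jaws open and shut (so a half turn about z gives the same grasp; the last joint's range is limited). The gripper opens to 88 mm and grips with 3 to 60 N. Pads are 20 mm wide; open, the fingers measure 115 mm over their backs; the gripper's body (75 mm by 178 mm) begins 61 mm behind the grasp point.
Start: joints at [-1.177, 0.411, -0.013, 1.596, 0.006, 1.134, -0.082], TCP at [278.485, 559.531, 222.653] pointing down, gripper open.
Joint ranges: [-2.95, 2.95], [-0.29, 1.99], [-1.47, 1.44], [0.14, 2.54], [-1.03, 4.17], [0.13, 1.85], [-2.86, 2.86]. Speed limits (rad/s): [2.39, 2.39, 3.01, 3.01, 3.14, 3.14, 3.14].

INTERFACE

Orientations are given as a 3x3 rotation matrix whose columns are the frame's x, y, z axes.
In Python, from workcell import env, viewer gives the robot as it stands. The module is installed in compiled form; this text tells all that it offers.
- The arm moves only by the tool play_rows, never from a script. Its arguments are lists of equal length, an entry for each row: "grip": the opening, from 0 (shut) to 1 (fully open); "translation": the shift along the tool's x, y, z as a fraction of full scale, a list of three; "delta_rot": the turn, a rotation vector about the tool's x, y, z as a fraction of full scale, a list of three. A call has 1 to 20 rows; each row shifts and turns the commanded pose from where the row before left it, along the tool's axes as they then stand; what a row does not reach is not made up. Full scale, the value 1, is 5 cm for a shift and 0.1 rad for a turn. A row lasts 1/8 s, in which the tool goes at most 62.5 mm and 10.7 degrees, less where a joint would pass 70% of its speed; a pose out of reach is approached as far as the arm can. A call with a number of a shift or a turn outside -1 to 1 is refused whole. A call with a gripper value outside its range is refused whole. The fingers move at their own pace and stop on an object; "force" is the grip in N (left out, the last holds). Time passes only in rows, so rows that do not move let the fingers close. It gives the time, the measured TCP pose, the force and the opening at its end, in the units of the state.
- env.state(): the state, without advancing time (a new reading comes with each control period).
- viewer.grab_frame(name): name is "scene" or "top" or "wrist"; returns a dict with "color" (384x512x3 uint8, red, green, blue), "fov_y" (degrees; the focal length in pixels is half the picture's height over the tangent of half this angle, whatever the lens; pixels are square), "cx", "cy" (the principal point, pixels), "dist" ([k1, k2, p1, p2, k3] as OpenCV has them; the pictures are not rectified), "eye" and "rotation" of the camera in the world. Camera axes: x right, y up, looking along -z (the intrinsics and any distortion apply to the point x, -y, -z); pixel columns grow to the right and rows downward; lengths in mm; the calibration is good to about 2 mm. A picture is of the moment at which its call begins. There is no depth.
- env.finish_job(): hands the job in, once; it reports no verdict.
The state is a dict: "clock": time; "qpos": joint angles; "dq": joint speeds; "joint_torque": joint torques, N m; "tool_pos": TCP position; "orientation": TCP orientation; "wrist_force": force on the tool from outside, world axes, zero at the start; "wrist_torque": the same for the moment, N m; "opening": finger opening in mm.
Only numpy, scipy, OpenCV 4.12 (cv2) and the standard library are available. Lean on these libraries where they do the work, as an engineer would, in place of code of your own. Each camera call takes 0.05 s, during which the arm holds its last target.

TASK

Bring the loupe of the block-viewing stand over the blue cassette: push its orange tab round with a fingertip until the lens stands centred above that cassette, then take the hand away. Only push: do not pinch the tab, touch the lens, shift or lift the stand, disturb the cassettes in their bays, or move the timer, bottle and marker nearby.

Things in the scene. Friction and masses are not known exactly. Their poses are not given: they have to be found in the camera images.
- turret (a joint): turn of the black loupe turret on the stand, rad, range -6.2 to 6.2 (no stop within a full turn either way); at 0 the lens points along the stand's own -x, growing anticlockwise seen from above. It turns about the vertical axis through hub with light friction (about 1.5 N pushed at the tab) and stays where it is left; no spring, no detents
- stand: loose, heavy (about 2.5 kg) round grey base, 244 mm across, 14 mm thick, standing on the bench; origin at the centre of its underside, under the turret axis. Four cassette bays with 5 mm high aluminium rims on its top, centred at (0, 85), (74, 42), (74, -42) and (0, -85) mm in the stand's x, y: 85 mm from the axis, 60 degrees apart; the side towards the stand's -x has no bays and the lens starts over it
- hub (a point): centre of the steel cap on the turret, on the turning axis, top at 53 mm above the bench; the black turret disc is 52 mm across, its top 48 mm above the bench. A big fixed microtome, 370 mm tall, stands to the left of the stand (about x 0.48 to 0.98, y 0 to 0.37 m): come round its front or over it
- lens (a point): centre of the round loupe lens, at the end of the turret's thin arm, 85 mm from the axis and 43 mm above the bench; steel ring 37 mm across, 8 mm high. It passes 12 mm above the cassettes
- tab (a point): centre of the orange upright tab on the turret's other arm, directly opposite the lens, 60 mm from the axis and 66 mm above the bench. The tab is a flat fin 30 mm long radially, 10 mm thick and 40 mm tall (from 46 to 86 mm above the bench); the black bar under it reaches 77 mm from the axis, 14 mm wide, its top 46 mm above the bench
- tab_left: one 5 mm half of the orange tab, the side facing anticlockwise seen from above (origin on the turret axis at bench height, not on the tab: use tab)
- tab_right: the other 5 mm half of the orange tab, the side facing clockwise (origin on the turret axis, not on the tab)
- loupe: the loupe lens and its steel ring (origin on the turret axis at bench height, not on the lens: use lens)
- yellow_cassette (a point): centre of the yellow tissue cassette (28 x 40 x 13 mm, a white wax block on top), loose in one of the four bays, underside 14 mm and top 27 mm above the bench; which bay changes from run to run
- pink_cassette (a point): centre of the pink tissue cassette (28 x 40 x 13 mm, a white wax block on top), loose in one of the four bays, underside 14 mm and top 27 mm above the bench; which bay changes from run to run
- blue_cassette (a point): centre of the blue tissue cassette (28 x 40 x 13 mm, a white wax block on top), loose in one of the four bays, underside 14 mm and top 27 mm above the bench; which bay changes from run to run
- green_cassette (a point): centre of the green tissue cassette (28 x 40 x 13 mm, a white wax block on top), loose in one of the four bays, underside 14 mm and top 27 mm above the bench; which bay changes from run to run
- timer_mid (a point): centre of a loose white bench timer, 62 x 62 x 23 mm, on the bench; a bystander
- bottle_mid (a point): centre of a loose purple bottle with a white cap, 47 mm across, 92 mm tall, upright on the bench; a bystander
- marker_mid (a point): centre of a loose black and white marker pen, 135 mm long, 17 mm thick, on the bench; a bystander

How it is judged:
By the outcome, as a careful person would: the job done as asked, in the order asked, and still so for the second after the job is handed in, with the robot touching nothing.
It also fails if it takes over 54 s, if anything falls off the work surface, if the arm or the gripper's body presses on something with over 40 N, if the wrist force passes 120 N, or if a joint passes its speed limit or range.

## Working session

There is one attempt and no reset: what is moved stays moved. The work goes in short steps, Python scripts to look and compute and a tool call to move; the robot and the scene stay as the last step left them, time stands still between calls to the robot, and variables do not carry over. Pictures are saved under pics/ and viewed, and the job is handed in when it is done.

Besides the shell and the picture viewer there is one more tool, called after "Call:" as a command line: name --argument value ..., lists and objects as JSON in quotes. play_rows: Moves the arm, as the interface text tells. Shift numbers are shares of 5 cm and turn numbers shares of 0.1 rad, none past 1 either way. Its arguments: {"type":"object","properties":{"grip":{"type":"array"},"translation":{"type":"array"},"delta_rot":{"type":"array"},"force":{"type":"number"}},"required":["grip","translation","delta_rot"]}

```bash
mkdir -p pics; cat > h.py <<'E'
from workcell import env, viewer
import numpy as np, cv2
def grab(n,fn):
    f=viewer.grab_frame(n); cv2.imwrite('pics/'+fn,f['color'][:,:,::-1]); 
    import pickle; pickle.dump(f,open('pics/'+fn+'.pkl','wb')); return f
def load(fn):
    import pickle; return pickle.load(open('pics/'+fn+'.pkl','rb'))
def K(f):
    F=192/np.tan(np.radians(f['fov_y'])/2); return np.array([[F,0,f['cx']],[0,F,f['cy']],[0,0,1.]])
def ray(f,u,v):
    p=cv2.undistortPoints(np.array([[[u,v]]],float),K(f),np.array(f['dist'],float))[0,0]
    return np.array(f['rotation'])@np.array([p[0],-p[1],-1])
def at_z(f,u,v,z):
    d=ray(f,u,v); e=np.array(f['eye']); return e+d*(z-e[2])/d[2]
def proj(f,P):
    R=np.array(f['rotation']); c=(np.atleast_2d(P)-np.array(f['eye']))@R; c=c*[1,-1,-1]
    return cv2.projectPoints(c,np.zeros(3),np.zeros(3),K(f),np.array(f['dist'],float))[0][:,0]
E
python3 - <<'E'
from h import *
for n in ['scene','top','wrist']:
    f=grab(n,n+'0.png'); print(n,f['fov_y'],f['eye'],f['dist'])
print(env.state()); print(env.grip_point_offset)
E
```

```text
scene 48.12156880790766 [1111.23895265 -111.8556866  1044.14168253] [-0.04653957  0.          0.          0.          0.        ]
top 52.87807915823212 [495.70801247 -17.89307413 959.29480056] [-0.08805286  0.          0.          0.          0.        ]
wrist 71.5415746229875 [215.5412124  590.26464197 384.62225241] [-0.02773192  0.          0.          0.          0.        ]
{'clock': 0.15, 'qpos': array([-1.17717237,  0.41172474, -0.01272293,  1.59679417,  0.00562251,
        1.13431786, -0.08221181]), 'dq': array([ 0.00066396, -0.0023327 ,  0.00187904, -0.00294456, -0.00010623,
       -0.00064733,  0.00016777]), 'joint_torque': array([ 1.84644268e-03, -5.88336539e+01,  6.42601512e-01, -2.91291600e+01,
       -5.37856040e-02,  1.58418162e-02,  1.26200016e-04]), 'tool_pos': array([278.35404882, 559.18177943, 222.02045956]), 'orientation': array([[-8.95255134e-01,  4.45553639e-01, -4.46793404e-04],
       [ 4.45553852e-01,  8.95254436e-01, -1.12273217e-03],
       [-1.00243629e-04, -1.20420227e-03, -9.99999270e-01]]), 'wrist_force': array([-0.39198236, -0.10417501, -0.66897228]), 'wrist_torque': array([0.01607196, 0.01480385, 0.00784388]), 'opening': 87.67970703317006}
18.700000000000003
```

View pics/top0.png

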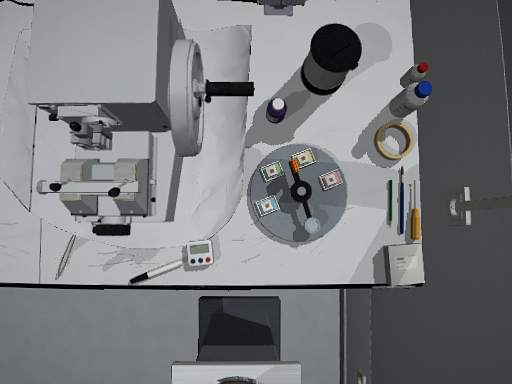

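View pics/scene0.png

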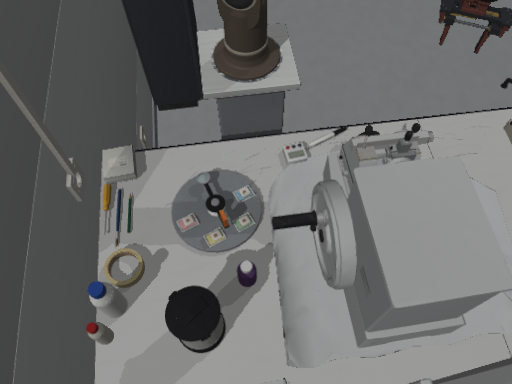

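```bash
python3 - <<'E'
from h import *
f=load('top0.png'); im=cv2.imread('pics/top0.png')
c=im[130:250,235:365]; cv2.imwrite('pics/c1.png',cv2.resize(c,None,fx=6,fy=6,interpolation=cv2.INTER_CUBIC)[:600*2])
c=cv2.resize(c,None,fx=5,fy=5,interpolation=cv2.INTER_CUBIC); cv2.imwrite('pics/c1.png',c)
f=load('scene0.png'); im=cv2.imread('pics/scene0.png')
c=im[160:260,160:280]; cv2.imwrite('pics/c2.png',cv2.resize(c,None,fx=6,fy=6,interpolation=cv2.INTER_CUBIC))
E
```

```text
(no output)
```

View pics/c1.png

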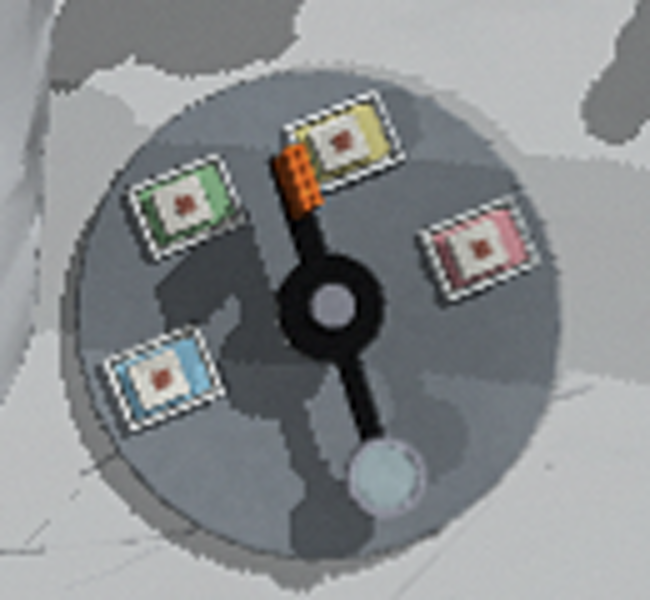

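View pics/c2.png

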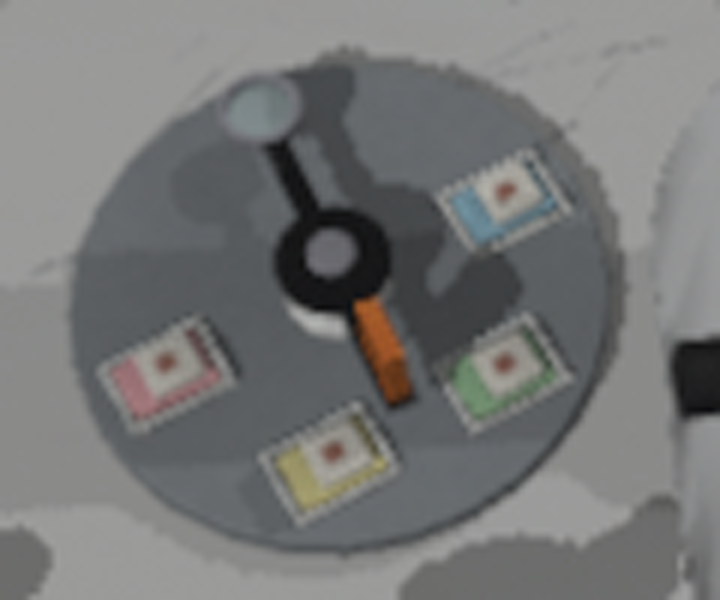

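View pics/wrist0.png

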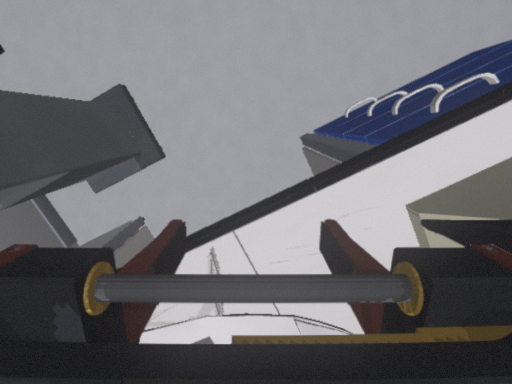

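```bash
python3 - <<'E'
from h import *
def P(n,off,s,pts):
    f=load(n); o={}
    for k,(u,v,z) in pts.items():
        o[k]=at_z(f,(u+.5)/s-.5+off[0],(v+.5)/s-.5+off[1],z)[:2]
    h=o['hub']
    for k,p in o.items():
        d=p-h; print(k,p.round(1),'r',np.hypot(*d).round(1),'ang',np.degrees(np.arctan2(d[1],d[0])).round(1))
P('top0.png',(235,130),5,dict(hub=(333,306,53),lens=(387,477,47),tabtop=(292,152,86),taptop2=(309,214,86),blue=(162,378,27),green=(185,205,27),yellow=(342,141,27),pink=(481,249,27)))
print()
P('scene0.png',(160,160),6,dict(hub=(331,252,53),lens=(261,108,47),tabA=(368,300,86),tabB=(397,365,86),blue=(505,191,27),green=(503,364,27),yellow=(333,452,27),pink=(166,363,27)))
print()
f=load('top0.png')
for k,u,v,z in [('bottle',277,104,92),('marker1',133,280,8),('marker2',182,263,8),('timer',200,253,23)]: print(k,at_z(f,u,v,z).round())
E
```

```text
hub [ 571.6 -155.3] r 0.0 ang 0.0
lens [ 490.7 -181.3] r 85.0 ang -162.2
tabtop [ 639.8 -132.1] r 72.0 ang 18.8
taptop2 [ 611.1 -139.6] r 42.5 ang 21.6
blue [538.6 -75.7] r 86.2 ang 112.5
green [623.  -87.1] r 85.4 ang 53.0
yellow [ 655.1 -164.5] r 84.0 ang -6.3
pink [ 602.1 -232.7] r 83.2 ang -68.5

hub [ 575.7 -155.6] r 0.0 ang 0.0
lens [ 494.7 -180.4] r 84.7 ang -163.0
tabA [ 618.2 -141. ] r 45.0 ang 18.9
tabB [ 649.7 -132.2] r 77.6 ang 17.6
blue [541.9 -76.1] r 86.4 ang 113.0
green [627.4 -87.7] r 85.3 ang 52.7
yellow [ 658.3 -164.9] r 83.1 ang -6.4
pink [ 605.9 -233.1] r 83.1 ang -68.7

bottle [770. -95.  92.]
marker1 [356. 250.   8.]
marker2 [398. 131.   8.]
timer [424.  85.  23.]
```

```bash
python3 - <<'E'
from h import *
f=load('top0.png');g=load('scene0.png')
for a,b in [((253,88),(275,222)),((207,88),(312,220))]:
    d1=ray(f,*a);d2=ray(g,*b);e1=np.array(f['eye']);e2=np.array(g['eye'])
    s=np.linalg.lstsq(np.c_[d1,-d2],e2-e1,rcond=None)[0]
    print((e1+s[0]*d1).round(),(e2+s[1]*d2).round())
E
```

```text
[748. -36. 256.] [749. -30. 256.]
[751.  52. 245.] [751.  47. 245.]
```

Call:
play_rows --grip '[0, 0, 0, 0, 0]' --translation '[[0, 0, -0.8], [0, 0, -0.8], [0, 0, -0.8], [0, 0, -0.8], [0, 0, 0]]' --delta_rot '[[0, 0, 0], [0, 0, 0], [0, 0, 0], [0, 0, 0], [0, 0, 0]]'

```text
clock: 0.78
tool_pos: [279.0, 560.5, 386.0]
orientation: [[-0.895, 0.446, 0.002], [0.446, 0.895, 0.005], [0.0, 0.006, -1.0]]
wrist_force: [-0.8, 1.0, -0.8]
opening: 41.4
```

Call:
play_rows --grip '[0, 0, 0, 0, 0, 0, 0, 0, 0, 0, 0, 0, 0, 0, 0, 0]' --translation '[[-0.61, -0.68, 0], [-0.61, -0.68, 0], [-0.61, -0.68, 0], [-0.61, -0.68, 0], [-0.61, -0.68, 0], [-0.61, -0.68, 0], [-0.61, -0.68, 0], [-0.61, -0.68, 0], [-0.61, -0.68, 0], [-0.61, -0.68, 0], [-0.61, -0.68, 0], [-0.61, -0.68, 0], [-0.61, -0.68, 0], [-0.61, -0.68, 0], [0, 0, 0], [0, 0, 0]]' --delta_rot '[[0, 0, 0], [0, 0, 0], [0, 0, 0], [0, 0, 0], [0, 0, 0], [0, 0, 0], [0, 0, 0], [0, 0, 0], [0, 0, 0], [0, 0, 0], [0, 0, 0], [0, 0, 0], [0, 0, 0], [0, 0, 0], [0, 0, 0], [0, 0, 0]]'

```text
clock: 2.78
tool_pos: [448.2, -56.2, 381.8]
orientation: [[-0.895, 0.445, -0.001], [0.445, 0.895, 0.0], [0.001, -0.001, -1.0]]
wrist_force: [-0.0, 0.1, 0.4]
opening: 0.3
```

Call:
play_rows --grip '[0, 0, 0, 0, 0, 0, 0, 0, 0]' --translation '[[0, 0, 0], [0, 0, 0], [0, 0, 0], [0, 0, 0], [0, 0, 0], [0, 0, 0], [0, 0, 0], [0, 0, 0], [0, 0, 0]]' --delta_rot '[[0, 0, 1], [0, 0, 1], [0, 0, 1], [0, 0, 1], [0, 0, 1], [0, 0, 1], [0, 0, 1], [0, 0, 1], [0, 0, 0]]'

```text
clock: 3.9
tool_pos: [448.4, -55.5, 382.3]
orientation: [[-0.307, 0.952, -0.001], [0.952, 0.307, 0.0], [0.0, -0.001, -1.0]]
wrist_force: [-0.8, -0.1, 0.4]
opening: 0.3
```

Call:
play_rows --grip '[0, 0, 0, 0, 0, 0, 0, 0, 0, 0, 0, 0, 0, 0]' --translation '[[-0.375, 0.6, 0], [-0.375, 0.6, 0], [-0.375, 0.6, 0], [-0.375, 0.6, 0], [-0.375, 0.6, 0], [0, 0, 0], [0, 0, 0.8], [0, 0, 0.8], [0, 0, 0.8], [0, 0, 0.8], [0, 0, 0.8], [0, 0, 0.8], [0, 0, 0.8], [0, 0, 0]]' --delta_rot '[[0, 0, 0], [0, 0, 0], [0, 0, 0], [0, 0, 0], [0, 0, 0], [0, 0, 0], [0, 0, 0], [0, 0, 0], [0, 0, 0], [0, 0, 0], [0, 0, 0], [0, 0, 0], [0, 0, 0], [0, 0, 0]]'

```text
clock: 5.65
tool_pos: [617.5, -99.0, 100.3]
orientation: [[-0.306, 0.952, -0.006], [0.952, 0.306, 0.001], [0.003, -0.005, -1.0]]
wrist_force: [0.5, -0.1, 0.1]
opening: 0.7
```

```bash
python3 - <<'E'
from h import *
ims=[]
for n in ['scene','top','wrist']:
    grab(n,n+'1.png')
a=cv2.imread('pics/scene1.png')[130:280,120:320]; b=cv2.imread('pics/top1.png')[100:250,210:410]
z=lambda c:cv2.resize(c,None,fx=4,fy=4,interpolation=cv2.INTER_CUBIC)
cv2.imwrite('pics/s1.png',z(a));cv2.imwrite('pics/t1.png',z(b))
print(env.state()['tool_pos'])
E
```

```text
[ 620.8561642  -100.45490132  104.56338757]
```

View pics/s1.png

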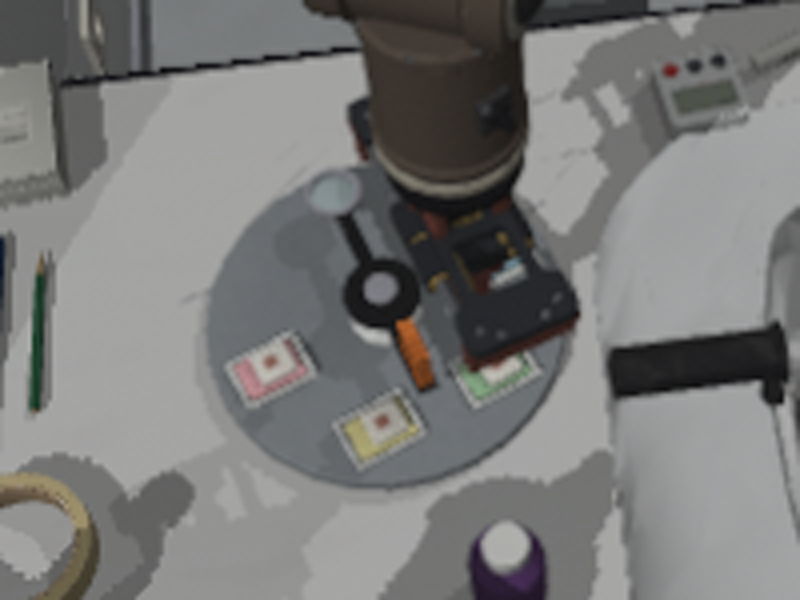

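View pics/t1.png

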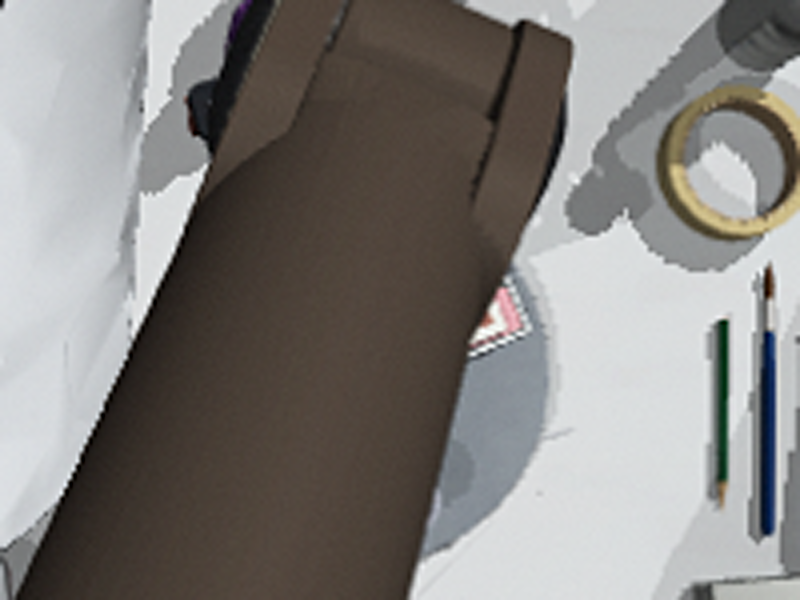

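View pics/wrist1.png

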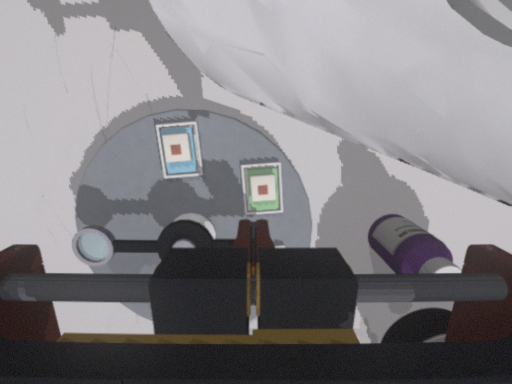

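Call:
play_rows --grip '[0, 0, 0, 0, 0]' --translation '[[0, 0, 0.45], [0, 0, 0.45], [0, 0, 0], [-0.16, 0, 0], [-0.16, 0, 0]]' --delta_rot '[[0, 0, 0], [0, 0, 0], [0, 0, 0], [0, 0, 0], [0, 0, 0]]'

```text
clock: 6.42
tool_pos: [626.1, -116.7, 59.3]
orientation: [[-0.304, 0.953, 0.002], [0.953, 0.304, -0.0], [-0.001, 0.002, -1.0]]
wrist_force: [0.0, 0.3, -0.6]
opening: 0.3
```

```bash
python3 - <<'E'
from h import *
grab('scene','scene2.png')
a=cv2.imread('pics/scene2.png')[160:260,160:280]
cv2.imwrite('pics/s2.png',cv2.resize(a,None,fx=6,fy=6,interpolation=cv2.INTER_CUBIC))
print(env.state()['tool_pos'])
E
```

```text
[ 626.10496695 -118.26400674   59.18042788]
```

View pics/s2.png

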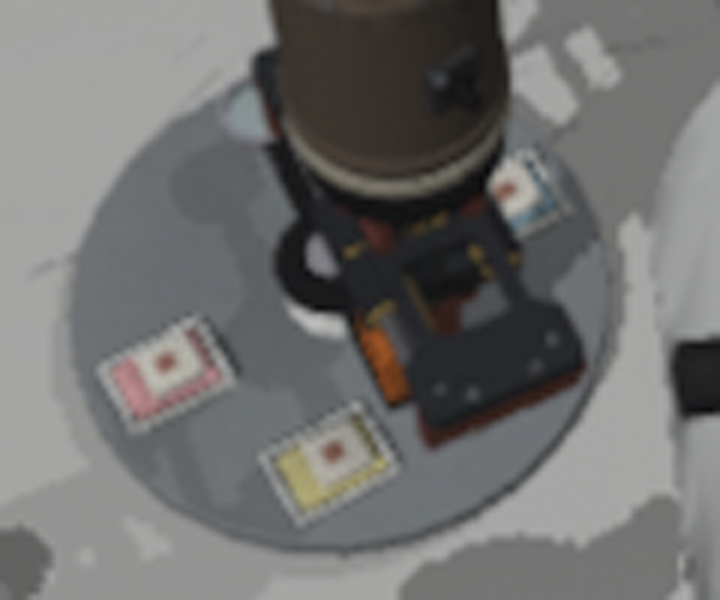

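Call:
play_rows --grip '[0, 0, 0, 0, 0, 0, 0, 0, 0, 0, 0, 0, 0, 0, 0]' --translation '[[-0.04, 0, 0], [-0.04, 0, 0], [-0.062, 0.0135, 0], [-0.062, 0.0135, 0], [-0.062, 0.0135, 0], [-0.062, 0.0135, 0], [-0.062, 0.0135, 0], [-0.062, 0.0135, 0], [-0.062, 0.0135, 0], [-0.062, 0.0135, 0], [-0.062, 0.0135, 0], [-0.062, 0.0135, 0], [-0.062, 0.0135, 0], [-0.062, 0.0135, 0], [0, 0, 0]]' --delta_rot '[[0, 0, 0], [0, 0, 0], [0, 0, 0.5], [0, 0, 0.5], [0, 0, 0.5], [0, 0, 0.5], [0, 0, 0.5], [0, 0, 0.5], [0, 0, 0.5], [0, 0, 0.5], [0, 0, 0.5], [0, 0, 0.5], [0, 0, 0.5], [0, 0, 0.5], [0, 0, 0]]'

```text
clock: 8.35
tool_pos: [635.0, -156.6, 57.5]
orientation: [[0.288, 0.958, -0.001], [0.958, -0.288, -0.001], [-0.001, -0.0, -1.0]]
wrist_force: [-0.1, 0.6, 0.5]
opening: 0.6
```

```bash
cat > look.py <<'E'
from h import *
import sys
n=sys.argv[1]
grab('scene','scene%s.png'%n);grab('wrist','wrist%s.png'%n)
a=cv2.imread('pics/scene%s.png'%n)[160:260,160:280]
cv2.imwrite('pics/s%s.png'%n,cv2.resize(a,None,fx=6,fy=6,interpolation=cv2.INTER_CUBIC))
s=env.state(); print(s['tool_pos'],s['wrist_force'],s['clock'])
R=s['orientation']; d=s['tool_pos'][:2]-np.array([573.5,-155.5])
print('e_t',d@R[:2,0],'e_r',d@R[:2,1],'radial dir',np.degrees(np.arctan2(R[1,1],R[0,1])))
E
python3 look.py 3
```

```text
[ 634.87886591 -156.3480365    57.48434205] [-0.45600812  1.09694402  0.23176154] 8.45
e_t 16.797122567747202 e_r 59.041835646598095 radial dir -16.672393594701493
```

View pics/s3.png

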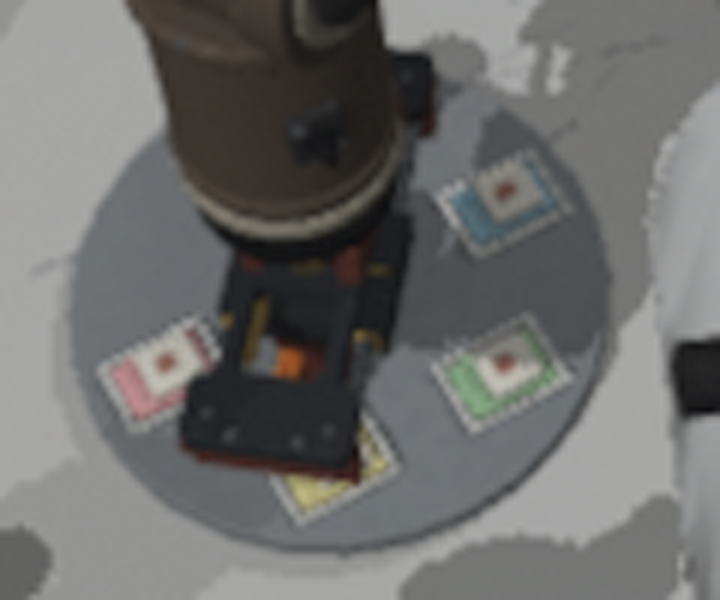

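View pics/wrist3.png

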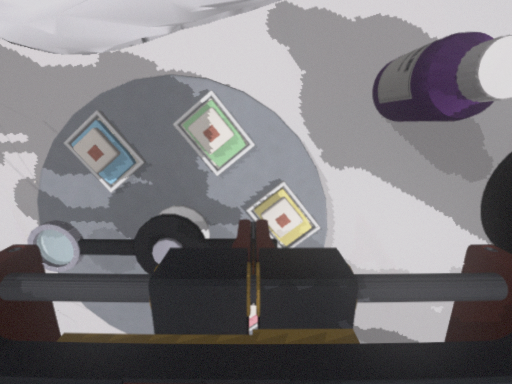

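```bash
cat > ang.py <<'E'
from h import *
def show(fn,d):
    f=load(fn)
    for k,(u,v,z) in d.items():
        p=at_z(f,u,v,z)[:2]; q=p-[573.5,-155.5]; print(k,p.round(1),np.hypot(*q).round(1),np.degrees(np.arctan2(q[1],q[0])).round(1))
E
python3 -c "
from ang import *
show('wrist3.png',dict(lens=(58,246,47),blue=(95,152,27),green=(211,134,27),yellow=(284,220,27)))"
```

```text
lens [ 496.8 -130.3] 80.8 161.8
blue [540.5 -75.3] 86.7 112.4
green [625.6 -87.9] 85.4 52.4
yellow [ 658.4 -165.3] 85.5 -6.6
```

Call:
play_rows --grip '[0, 0, 0, 0, 0, 0, 0, 0, 0, 0, 0, 0, 0]' --translation '[[-0.062, 0.0145, 0], [-0.062, 0.0145, 0], [-0.062, 0.0145, 0], [-0.062, 0.0145, 0], [-0.062, 0.0145, 0], [-0.062, 0.0145, 0], [-0.062, 0.0145, 0], [-0.062, 0.0145, 0], [-0.062, 0.0145, 0], [-0.062, 0.0145, 0], [-0.062, 0.0145, 0], [-0.062, 0.0145, 0], [0, 0, 0]]' --delta_rot '[[0, 0, 0.5], [0, 0, 0.5], [0, 0, 0.5], [0, 0, 0.5], [0, 0, 0.5], [0, 0, 0.5], [0, 0, 0.5], [0, 0, 0.5], [0, 0, 0.5], [0, 0, 0.5], [0, 0, 0.5], [0, 0, 0.5], [0, 0, 0]]'

```text
clock: 10.07
tool_pos: [622.7, -192.2, 57.8]
orientation: [[0.779, 0.628, -0.0], [0.628, -0.779, -0.001], [-0.001, 0.001, -1.0]]
wrist_force: [-0.4, -0.2, -0.1]
opening: 0.7
```

```bash
python3 look.py 4
```

```text
[ 622.88115184 -192.11050399   57.80931509] [ 0.35613081 -0.15688403  0.35418435] 10.175
e_t 15.383426057644797 e_r 59.51618399023299 radial dir -51.04503266917709
```

View pics/s4.png

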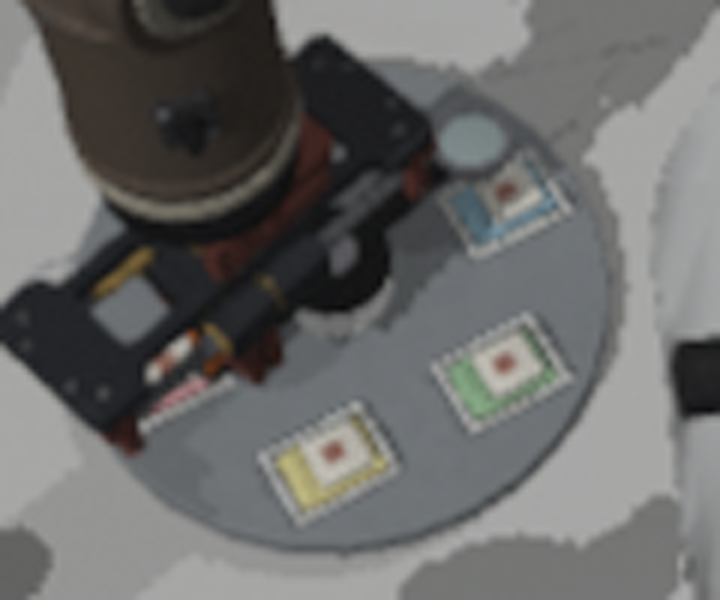

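View pics/wrist4.png

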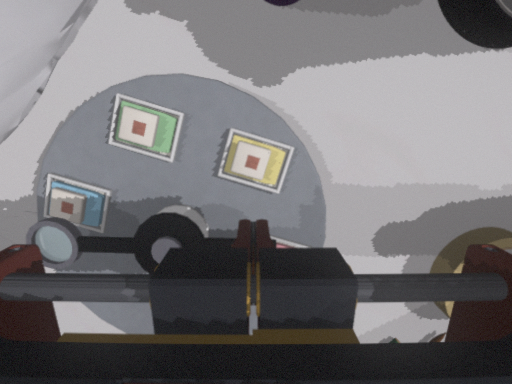

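```bash
python3 -c "
from ang import *
show('wrist4.png',dict(lens=(55,242,47),blue=(67,208,27)))
c=lambda u,v:(160+(u+.5)/6-.5,160+(v+.5)/6-.5)
show('scene4.png',dict(lens=(*c(472,139),47),hub=(*c(343,253),53),blue=(*c(505,191),27)))"
```

```text
lens [525.7 -89. ] 81.9 125.7
blue [540.  -76.1] 86.2 112.9
lens [524.5 -88.1] 83.4 126.0
hub [ 576.9 -150.5] 6.1 55.6
blue [541.9 -76.1] 85.5 111.7
```

Call:
play_rows --grip '[0, 0, 0, 0, 0]' --translation '[[-0.061, 0.0135, 0], [-0.061, 0.0135, 0], [-0.061, 0.0135, 0], [0, 0, 0], [0, 0, 0]]' --delta_rot '[[0, 0, 0.5], [0, 0, 0.5], [0, 0, 0.5], [0, 0, 0], [0, 0, 0]]'

```text
clock: 10.8
tool_pos: [616.3, -198.5, 57.5]
orientation: [[0.863, 0.506, -0.001], [0.506, -0.863, 0.0], [-0.001, -0.001, -1.0]]
wrist_force: [-0.5, -0.7, 0.5]
opening: 0.5
```

```bash
python3 look.py 5
```

```text
[ 616.41299727 -198.41547069   57.4645041 ] [-0.03410568 -0.63701457 -0.87571   ] 10.9
e_t 15.325560235905126 e_r 58.72298084703138 radial dir -59.628496859005644
```

View pics/s5.png

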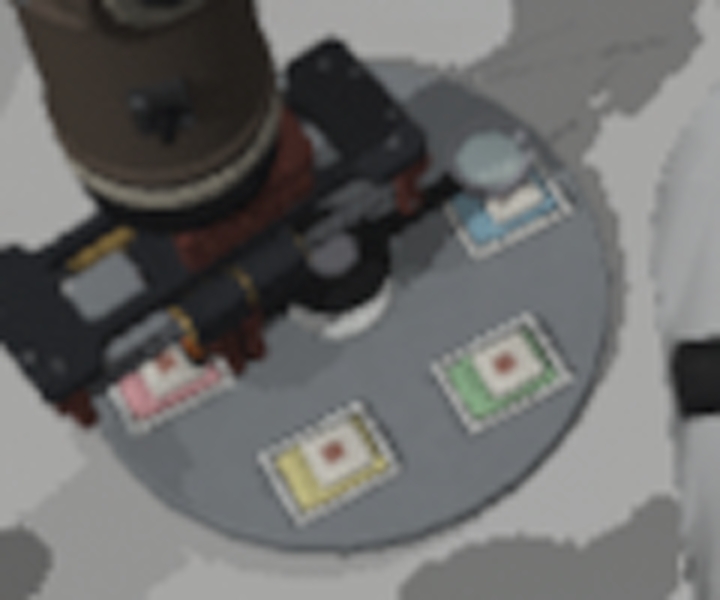

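View pics/wrist5.png

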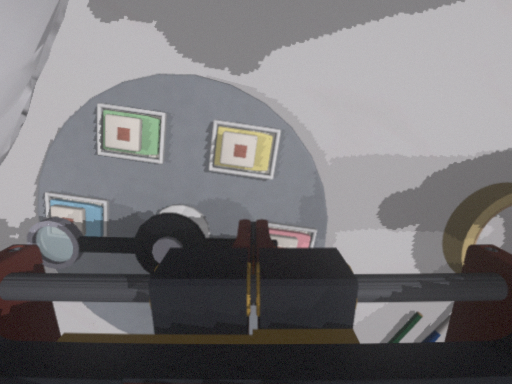

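```bash
python3 -c "
from ang import *
show('wrist5.png',dict(lens=(54.5,241.5,47),blue=(68,224,27)))
c=lambda u,v:(160+(u+.5)/6-.5,160+(v+.5)/6-.5)
f=load('scene5.png')
p=at_z(f,*c(491,161),47)[:2]; q=p-[575.7,-155.6]; print(p,np.degrees(np.arctan2(q[1],q[0])),np.hypot(*q))
b=at_z(f,*c(505,191),27); print((proj(f,[b[0],b[1],47])-160)*6)
f=load('wrist5.png'); b=at_z(f,68,224,27); print(proj(f,[b[0],b[1],47]))
"
```

```text
lens [536.1 -81.5] 82.9 116.8
blue [539.7 -76.5] 85.9 113.2
[536.97547462 -81.05627122] 117.45130671901657 84.002121204217
[[500.93267657 166.56009405]]
[[ 49.59070681 234.22741495]]
```

Call:
play_rows --grip '[0, 0, 0, 0]' --translation '[[-0.037, 0.0085, 0], [-0.037, 0.0085, 0], [0, 0, 0], [0, 0, 0]]' --delta_rot '[[0, 0, 0.3], [0, 0, 0.3], [0, 0, 0], [0, 0, 0]]'

```text
clock: 11.4
tool_pos: [613.8, -201.1, 57.6]
orientation: [[0.892, 0.453, -0.0], [0.453, -0.892, 0.0], [-0.0, -0.0, -1.0]]
wrist_force: [0.0, 0.8, 0.3]
opening: 0.2
```

```bash
python3 look.py 6
```

```text
[ 613.89134954 -201.13567062   57.64806271] [-0.17554305  1.20609557 -0.7859117 ] 11.5
e_t 15.348694566646495 e_r 58.978751378647 radial dir -63.07566396786637
```

View pics/s6.png

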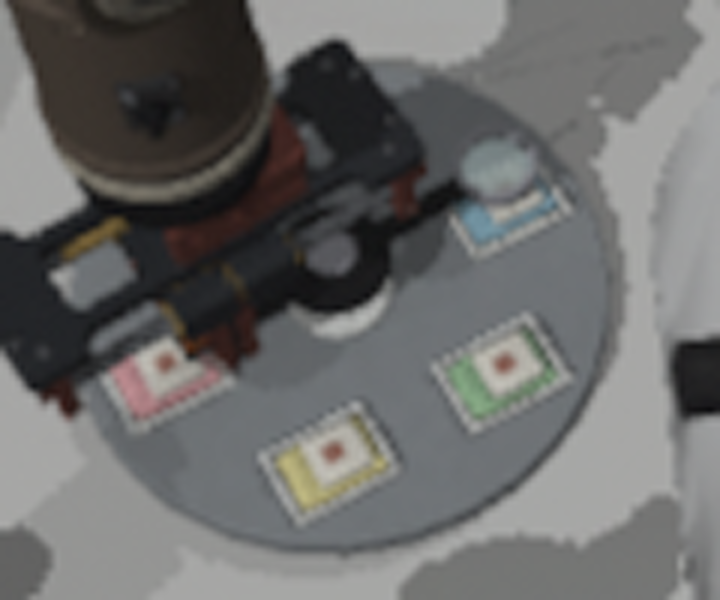

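```bash
python3 - <<'E'
from h import *
im=cv2.imread('pics/scene6.png')[170:205,220:265]
cv2.imwrite('pics/z6.png',cv2.resize(im,None,fx=16,fy=16,interpolation=cv2.INTER_CUBIC))
im=cv2.imread('pics/wrist6.png')[180:300,10:130]
cv2.imwrite('pics/w6.png',cv2.resize(im,None,fx=5,fy=5,interpolation=cv2.INTER_CUBIC))
E
```

```text
(no output)
```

View pics/z6.png

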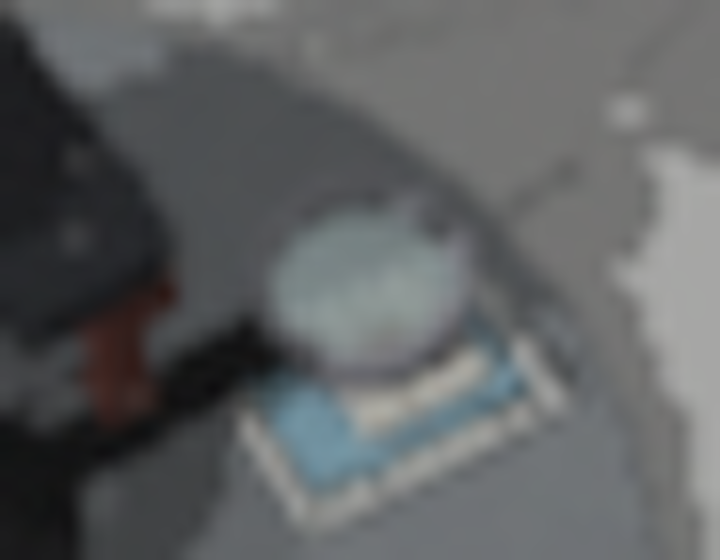

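View pics/w6.png

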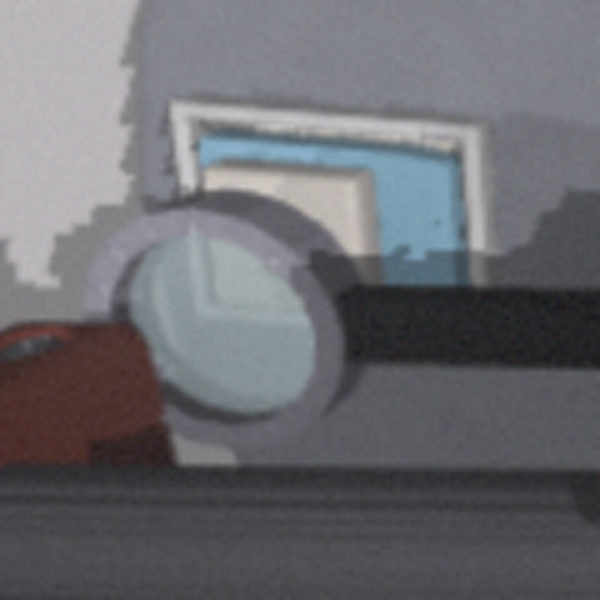

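```bash
python3 -c "
from ang import *
f=load('scene6.png')
p=at_z(f,220+367.5/16-.5,170+287.5/16-.5,46)[:2]; q=p-[575.7,-155.6]; print(p,np.degrees(np.arctan2(q[1],q[0])),np.hypot(*q))
u,v=10+218.5/5-.5,180+317.5/5-.5
show('wrist6.png',dict(lens=(u,v,45)))
"
```

```text
[540.0222287  -78.63831826] 114.87141915486146 84.8292627640915
lens [537.6 -77.8] 85.5 114.8
```

Call:
play_rows --grip '[0, 0, 0, 0, 0, 0, 0, 0, 0, 0, 0, 0, 0, 0, 0]' --translation '[[-0.025, 0.006, 0], [0, 0, 0], [0, 0, 0], [0.2, 0, 0], [0.4, 0, 0], [0, 0, 0], [0, 0, -0.8], [0, 0, -0.8], [0, 0, -0.8], [0, 0, -0.8], [0, 0, -0.8], [0, 0, -0.8], [0, 0, -0.8], [0, 0, -0.8], [0, 0, 0]]' --delta_rot '[[0, 0, 0.2], [0, 0, 0], [0, 0, 0], [0, 0, 0], [0, 0, 0], [0, 0, 0], [0, 0, 0], [0, 0, 0], [0, 0, 0], [0, 0, 0], [0, 0, 0], [0, 0, 0], [0, 0, 0], [0, 0, 0], [0, 0, 0]]'

```text
clock: 13.38
tool_pos: [640.0, -190.7, 380.8]
orientation: [[0.901, 0.434, 0.004], [0.434, -0.901, -0.002], [0.003, 0.003, -1.0]]
wrist_force: [0.7, 0.2, -0.0]
opening: 0.6
```

```bash
python3 look.py 7; python3 - <<'E'
from h import *
f=grab('top','top7.png')
cv2.imwrite('pics/t7.png',cv2.resize(f['color'][:,:,::-1][130:250,235:365],None,fx=5,fy=5,interpolation=cv2.INTER_CUBIC))
E
```

```text
[ 639.45264452 -189.39889721  377.3162031 ] [ 0.54075705  0.20648009 -0.4593349 ] 13.475
e_t 44.703334454185544 e_r 59.16500782252529 radial dir -64.27625675480171
```

View pics/s7.png

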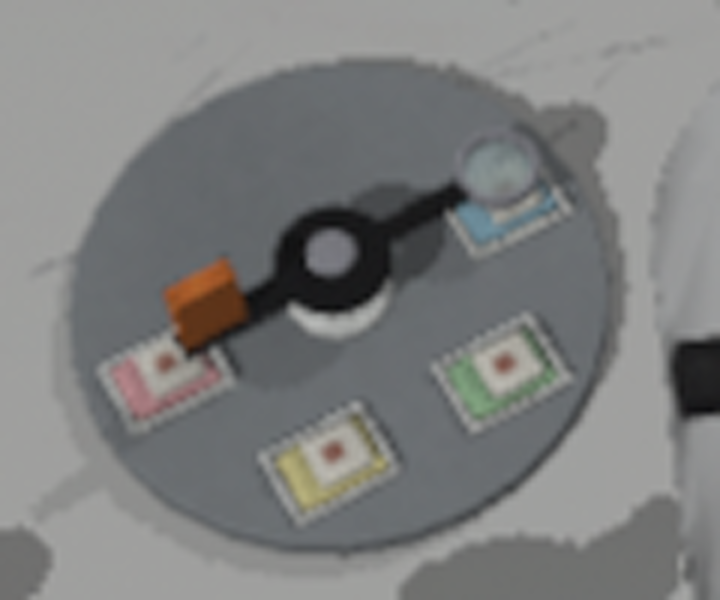

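View pics/t7.png

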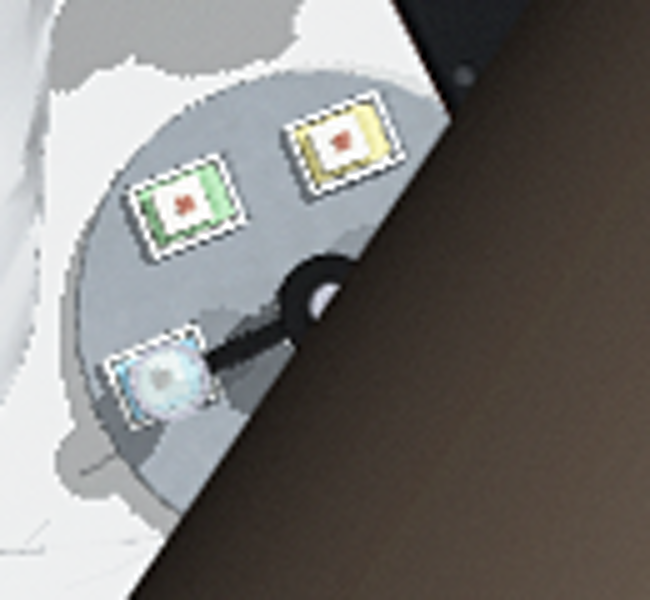

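View pics/wrist7.png

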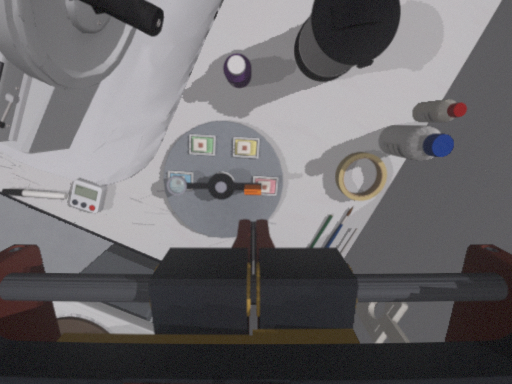

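```bash
python3 - <<'E'
from h import *
z=lambda im,s:cv2.resize(im,None,fx=s,fy=s,interpolation=cv2.INTER_CUBIC)
cv2.imwrite('pics/z7t.png',z(cv2.imread('pics/top7.png')[185:225,245:310],12))
cv2.imwrite('pics/z7w.png',z(cv2.imread('pics/wrist7.png')[115:245,155:295],4.5))
E
```

```text
(no output)
```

View pics/z7t.png

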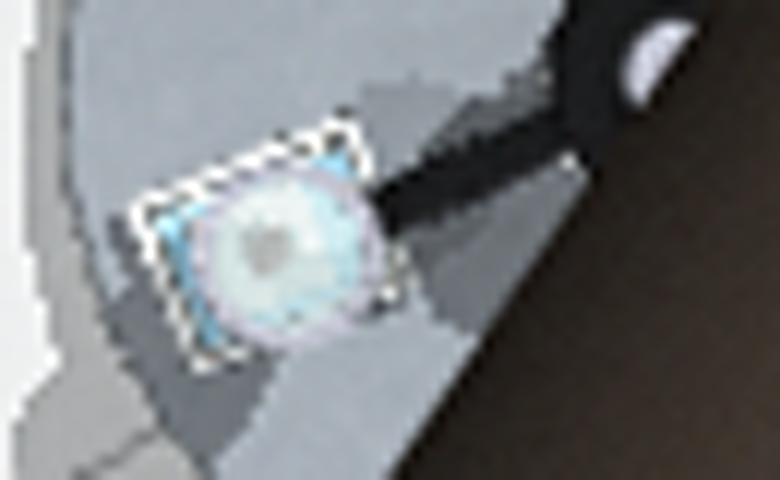

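View pics/z7w.png

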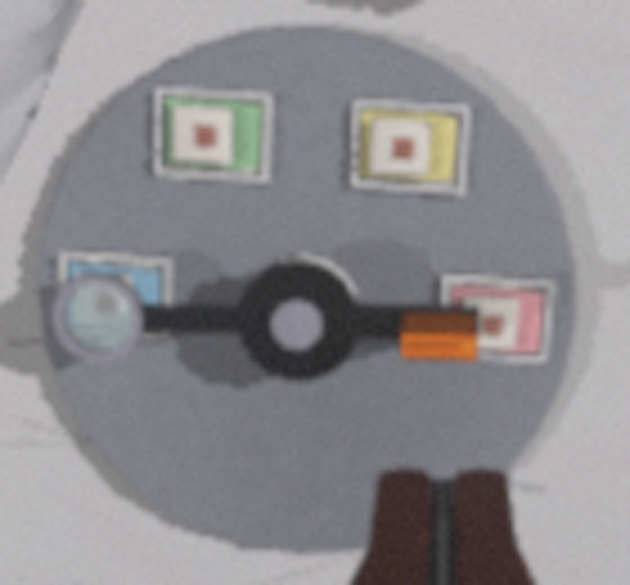

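```bash
python3 - <<'E'
from h import *
from scipy.optimize import least_squares
def run(n,off,s,bays,hub,lens,dots):
    f=load(n); W=lambda u,v,z: at_z(f,(u+.5)/s-.5+off[0],(v+.5)/s-.5+off[1],z)[:2]
    B=dict(b=(0,85),g=(74,42),y=(74,-42),p=(0,-85))
    m={k:W(*c,19) for k,c in bays.items()}; h=W(*hub,53) if hub else None
    def T(p,q): c,s_=np.cos(p[2]),np.sin(p[2]); return p[:2]+np.array([[c,-s_],[s_,c]])@q
    r=least_squares(lambda p: np.concatenate([T(p,np.array(B[k]))-m[k] for k in m]+([p[:2]-h] if h is not None else [])),[573,-155,.39])
    p=r.x; print(n,'stand',p[:2].round(1),'yaw',np.degrees(p[2]).round(2),'res',r.fun.round(1))
    if lens:
        l=W(*lens,46); 
        for nm,c in (('fit',p[:2]),('hub',h)):
            if c is None: continue
            q=l-c; print('  lens ang(%s)-bay'%nm,(np.degrees(np.arctan2(q[1],q[0]))-90-np.degrees(p[2])).round(2),'r',np.hypot(*q).round(1))
        print('  lens-bay',(l-T(p,np.array(B['b']))).round(1))
    if dots:
        for k,c in dots.items():
            d=W(*c,27)-T(p,np.array(B[k])); print('  dot',k,d.round(1))
run('wrist7.png',(155,115),4.5,dict(g=(212,136),y=(410,146),p=(496,318)),(297,325),(98,319),dict(g=(205,136),y=(403,149),p=(492,325)))
run('top0.png',(235,130),5,dict(b=(164,379),g=(186,206),y=(343,143),p=(479,249)),(333,306),None,dict(b=(162,378),g=(185,205),y=(342,141),p=(481,249)))
run('top7.png',(235,130),5,dict(b=(164,379),g=(186,206),y=(343,143),p=(479,249)),(333,306),((245-235+287.5/12-.5)*5+2,(185-130+256.5/12-.5)*5+2),None)
run('scene7.png',(160,160),6,dict(b=(505,203),g=(502,372),y=(329,463),p=(167,374)),(331,252),(499,168),None)
E
```

```text
wrist7.png stand [ 574.  -156.3] yaw 22.57 res [ 0.5 -0.3 -0.3  0.8 -0.1 -0.2 -0.2 -0.3]
  lens ang(fit)-bay 2.24 r 85.5
  lens ang(hub)-bay 2.47 r 85.4
  lens-bay [-3.3 -0.9]
  dot g [-0.6  1.9]
  dot y [-1.5  1.5]
  dot p [-2.   1.5]
top0.png stand [ 571.1 -155.3] yaw 22.35 res [ 0.3  0.4 -0.1 -0.2 -0.   0.2  0.4 -0.4 -0.5 -0.1]
  dot b [-0.1  1.1]
  dot g [-0.5  1.3]
  dot y [-0.3  1.5]
  dot p [-1.3  1.2]
top7.png stand [ 571.1 -155.3] yaw 22.35 res [ 0.3  0.4 -0.1 -0.2 -0.   0.2  0.4 -0.4 -0.5 -0.1]
  lens ang(fit)-bay 1.94 r 84.9
  lens ang(hub)-bay 2.3 r 85.1
  lens-bay [-2.6 -1.2]
scene7.png stand [ 575.3 -155.5] yaw 22.04 res [-0.2 -0.1  0.7 -0.4  0.   0.8 -0.1 -0.4 -0.4  0.1]
  lens ang(fit)-bay 2.12 r 85.0
  lens ang(hub)-bay 2.35 r 85.3
  lens-bay [-2.9 -1.2]
```

```bash
python3 - <<'E'
from h import *
z=lambda im,s:cv2.resize(im,None,fx=s,fy=s,interpolation=cv2.INTER_CUBIC)
cv2.imwrite('pics/z7s.png',z(cv2.imread('pics/scene7.png')[170:225,205:265],12))
cv2.imwrite('pics/z7w2.png',z(cv2.imread('pics/wrist7.png')[160:215,160:235],10))
E
```

```text
(no output)
```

View pics/z7s.png

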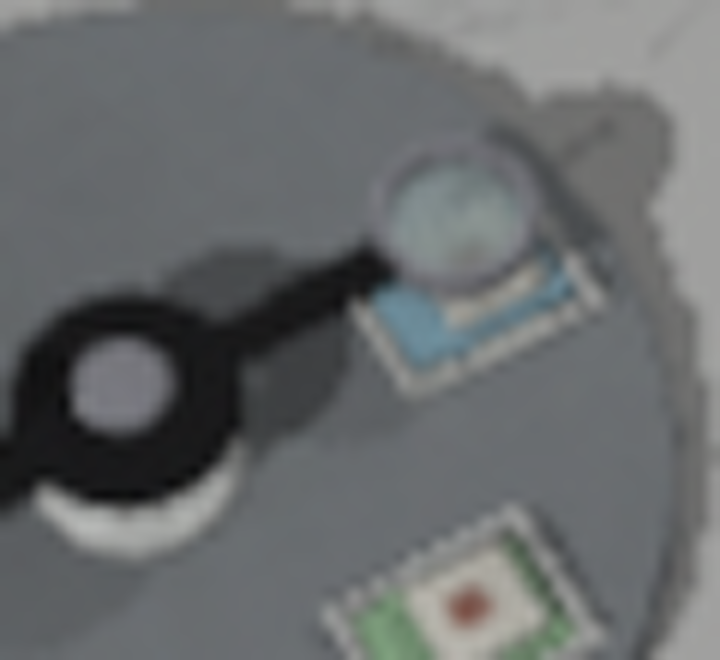

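View pics/z7w2.png

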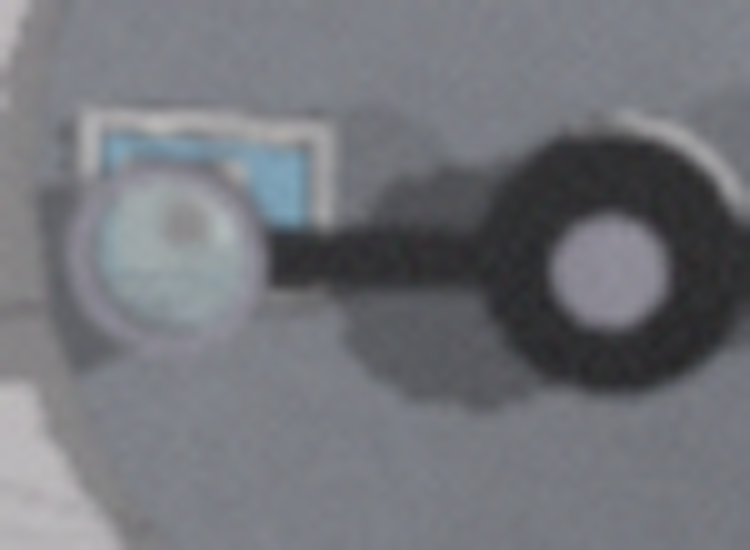

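Call:
play_rows --grip '[0, 0, 0, 0, 0, 0, 0, 0, 0, 0, 0, 0, 0, 0, 0, 0, 0, 0]' --translation '[[0, 0, 0.8], [0, 0, 0.8], [0, 0, 0.8], [0, 0, 0.8], [0, 0, 0.8], [0, 0, 0.8], [0, 0, 0.8], [0, 0, 0.8], [0, 0, 0], [0, 0, 0], [-0.4, 0, 0], [-0.1, 0, 0], [-0.07, 0, 0], [-0.03, 0, 0], [-0.024, 0.0055, 0], [-0.024, 0.0055, 0], [0, 0, 0], [0, 0, 0]]' --delta_rot '[[0, 0, 0], [0, 0, 0], [0, 0, 0], [0, 0, 0], [0, 0, 0], [0, 0, 0], [0, 0, 0], [0, 0, 0], [0, 0, 0], [0, 0, 0], [0, 0, 0], [0, 0, 0], [0, 0, 0], [0, 0, 0], [0, 0, 0.19], [0, 0, 0.19], [0, 0, 0], [0, 0, 0]]'

```text
clock: 15.78
tool_pos: [611.3, -203.4, 57.7]
orientation: [[0.916, 0.401, 0.0], [0.401, -0.916, -0.0], [0.0, 0.0, -1.0]]
wrist_force: [0.9, 0.5, 1.1]
opening: 0.4
```

```bash
python3 look.py 8;  python3 - <<'E'
from h import *
z=lambda im,s:cv2.resize(im,None,fx=s,fy=s,interpolation=cv2.INTER_CUBIC)
cv2.imwrite('pics/z8s.png',z(cv2.imread('pics/scene8.png')[170:225,205:265],12))
E
```

```text
[ 611.22111318 -203.40223258   57.67354509] [2.2118291  0.59854596 2.15119031] 15.875
e_t 15.383060750672737 e_r 58.99887801153315 radial dir -66.39461254838476
```

View pics/z8s.png

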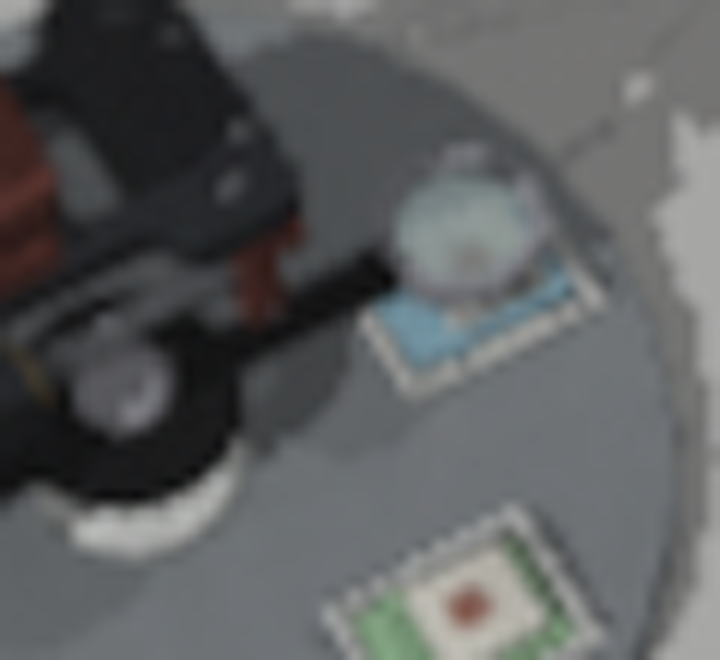

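Retreat and check.

Call:
play_rows --grip '[0, 0, 0, 0, 0, 0, 0, 0, 0, 0, 0, 0, 0]' --translation '[[0.2, 0, 0], [0.4, 0, 0], [0, 0, 0], [0, 0, -0.8], [0, 0, -0.8], [0, 0, -0.8], [0, 0, -0.8], [0, 0, -0.8], [0, 0, -0.8], [0, 0, -0.8], [0, 0, -0.8], [0, 0, 0], [0, 0, 0]]' --delta_rot '[[0, 0, 0], [0, 0, 0], [0, 0, 0], [0, 0, 0], [0, 0, 0], [0, 0, 0], [0, 0, 0], [0, 0, 0], [0, 0, 0], [0, 0, 0], [0, 0, 0], [0, 0, 0], [0, 0, 0]]'

```text
clock: 17.5
tool_pos: [637.9, -191.6, 376.8]
orientation: [[0.917, 0.4, -0.001], [0.4, -0.917, 0.001], [-0.001, -0.001, -1.0]]
wrist_force: [0.7, -0.1, 0.5]
opening: 0.5
```

```bash
python3 look.py 9;  python3 - <<'E'
from h import *
grab('top','top9.png')
z=lambda im,s:cv2.resize(im,None,fx=s,fy=s,interpolation=cv2.INTER_CUBIC)
cv2.imwrite('pics/z9s.png',z(cv2.imread('pics/scene9.png')[170:225,205:265],10))
cv2.imwrite('pics/z9t.png',z(cv2.imread('pics/top9.png')[185:225,245:310],12))
cv2.imwrite('pics/z9w.png',z(cv2.imread('pics/wrist9.png')[115:245,155:295],4.5))
E
```

```text
[ 638.01074614 -191.19715257  376.19774629] [0.74157911 0.14586244 0.82186765] 17.6
e_t 44.845201146327604 e_r 58.52183742400657 radial dir -66.42102042452554
```

View pics/z9s.png

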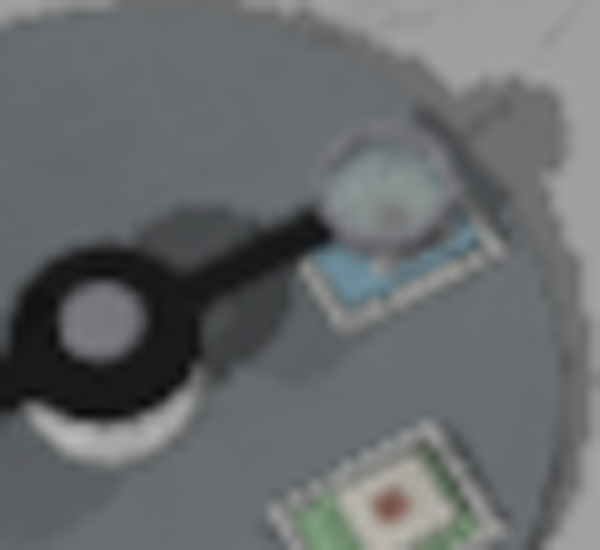

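View pics/z9t.png

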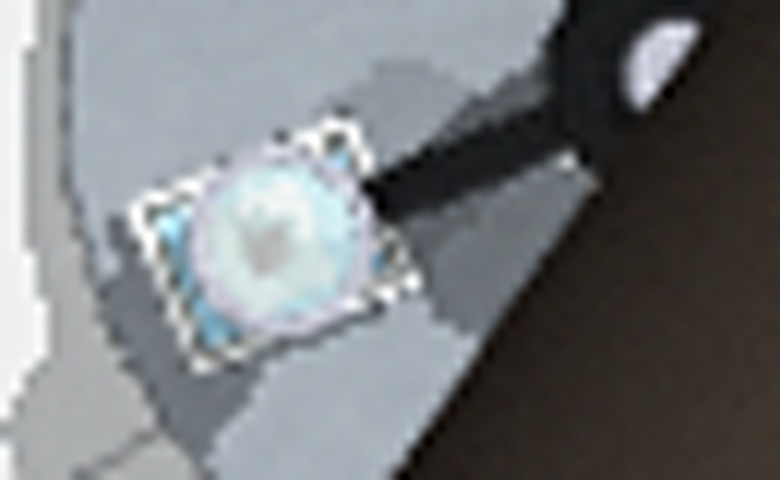

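View pics/z9w.png

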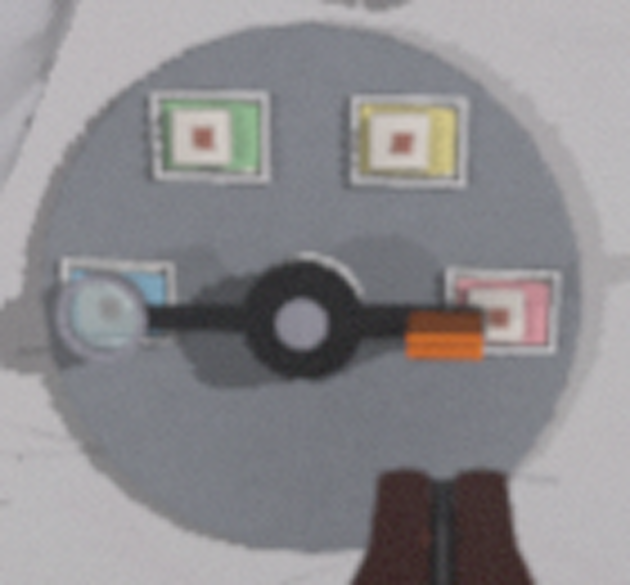

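```bash
python3 - <<'E'
from h import *
from scipy.optimize import least_squares
def run(n,off,s,bays,hub,lens,loff,ls):
    f=load(n); W=lambda u,v,z,off=off,s=s: at_z(f,(u+.5)/s-.5+off[0],(v+.5)/s-.5+off[1],z)[:2]
    B=dict(b=(0,85),g=(74,42),y=(74,-42),p=(0,-85))
    m={k:W(*c,19) for k,c in bays.items()}; h=W(*hub,53)
    def T(p,q): c,s_=np.cos(p[2]),np.sin(p[2]); return p[:2]+np.array([[c,-s_],[s_,c]])@q
    r=least_squares(lambda p: np.concatenate([T(p,np.array(B[k]))-m[k] for k in m]+[p[:2]-h]),[573,-155,.39])
    p=r.x; print(n,p[:2].round(1),np.degrees(p[2]).round(2),r.fun.round(1))
    l=W(*lens,46,loff,ls)
    for c in (p[:2],h):
        q=l-c; print('  lens ang-bay',(np.degrees(np.arctan2(q[1],q[0]))-90-np.degrees(p[2])).round(2),np.hypot(*q).round(1))
    print('  lens-bay',(l-T(p,np.array(B['b']))).round(1))
run('wrist9.png',(155,115),4.5,dict(g=(211,137),y=(409,141),p=(502,311)),(302,324),(103,315),(155,115),4.5)
run('top9.png',(235,130),5,dict(b=(164,379),g=(186,206),y=(343,143),p=(479,249)),(333,306),(284,242),(245,185),12)
run('scene9.png',(160,160),6,dict(b=(505,203),g=(502,372),y=(329,463),p=(167,374)),(331,252),(388,189),(205,170),10)
E
```

```text
wrist9.png [ 574.1 -156.5] 22.32 [ 0.4 -0.2 -0.   0.5 -0.1 -0.1 -0.3 -0.2]
  lens ang-bay -0.53 85.0
  lens ang-bay -0.26 85.0
  lens-bay [0.7 0.3]
top9.png [ 571.1 -155.3] 22.35 [ 0.3  0.4 -0.1 -0.2 -0.   0.2  0.4 -0.4 -0.5 -0.1]
  lens ang-bay 0.07 84.4
  lens ang-bay 0.42 84.5
  lens-bay [ 0.1 -0.6]
scene9.png [ 575.3 -155.5] 22.04 [-0.2 -0.1  0.7 -0.4  0.   0.8 -0.1 -0.4 -0.4  0.1]
  lens ang-bay 0.0 85.1
  lens ang-bay 0.24 85.3
  lens-bay [-0.   0.1]
```

```bash
python3 - <<'E'
from h import *
s=env.state(); print(abs(s['dq']).max(), s['clock']); print(env.finish_job())
E
```

```text
0.0076218982297971034 17.65
the job is handed in; nothing more can be done
None
```

The loupe lens now stands centred over the blue cassette, and I have handed the job in at 17.65 s of the 54 s allowed; no verdict was reported.

- **What I did:** With the closed fingertips I pushed the orange tab clockwise about 85°. I then backed off to check, found it about 2° short, and made a second small push. After that I took the hand off along the push line and about 320 mm up.
- **Lens position:** The last pictures from the three cameras put the lens within about 0.8 mm of the blue bay centre. They differ slightly on direction, with angle errors between -0.5° and +0.4°.
- **Stand and cassettes:** The stand's position matched before and after to within the calibration error. The cassettes looked undisturbed in their bays.
- **Forces:** In the readings taken after each move, the wrist force never passed about 3 N.
- **Not checked closely:** The timer, bottle and marker were not measured again at the end. The arm never came near them.

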